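Wind the linear stage on by one turn of its hand wheel

TASK

Wind the linear stage on by one step: with your fingertips, push the hand wheel round by its upright handle, clockwise as seen from above, through exactly one full turn, so that the handle finishes where it began. Only push the handle gently; do not grip it, leave everything else on the bench where it is, and finish with the hand clear.

Things in the scene. Friction and masses are not known exactly. Their poses are not given: they have to be found in the camera images.
- stage: The linear stage, fixed to the table. Origin under the hand wheel's axis, at table height; x points away from the robot when it stands square. Grey gearbox 92 mm square, 85 mm high, on a 110 mm square foot; from it the rail (90 mm wide, up to 60 mm high) runs along -y to 415 mm from the origin. The carriage on it carries a black sensor head, top 86 mm high.
- wheel_centre (a point): The point on the hand wheel's vertical axis at the height of its rim, 105 mm above the table; it stays put. The steel wheel has an open rim 148 mm across outside (top 113 mm above the table), three spokes and a flat hub 36 mm across (top 115 mm above the table).
- handle_mid (a point): The middle of the upright handle's length, on the handle's own axis, 143 mm above the table and 60 mm from the wheel's axis. It starts at a different bearing each time.
- handle: The black upright handle on the wheel's rim, at the end of one spoke: a round grip 21 mm in diameter (16 mm at its foot), its foot 115 mm and its top 171 mm above the table. Origin at the centre of its foot. It spins freely on its own pin, so its yaw means nothing.
- wheel (a joint): Angle of the hand wheel in rad, growing clockwise as seen from above; it starts somewhere between -1.4 and 1.4. At 0 the handle lies on the -x side of the axis in the stage's frame. One turn is 6.283. The wheel can turn well past one turn either way; dry friction (0.15 N m, about 2.5 N at the handle) holds it wherever the push stops.
- carriage (a joint): Position of the aluminium carriage on the rail in m, driven by the wheel's screw: it moves 20 mm away from the wheel per clockwise turn.
- screwdriver: Bystander to leave alone: screwdriver with black handle, lying.
- spanner: Bystander to leave alone: steel spanner, lying.
- gear: Bystander to leave alone: steel spur gear, 80 mm across, 26 mm high, lying flat. Origin at the centre of its underside.
- battery: Bystander to leave alone: blue battery pack 65 x 130 x 36 mm. Origin at the centre of its underside.
- bearing: Bystander to leave alone: steel bearing ring, 52 mm across, 15 mm high. Origin at the centre of its underside.
- block: Bystander to leave alone: dark steel gauge block 50 x 75 x 25 mm. Origin at the centre of its underside.
- tin: Bystander to leave alone: small tin, 56 mm across, 60 mm high. Origin at the centre of its underside.

How it is judged:
By the outcome, as a careful person would: the job done as asked, in the order asked, and still so for the second after the job is handed in, with the robot touching nothing.
It also fails if it takes over 53 s, if anything falls off the work surface, if the arm or the gripper's body presses on something with over 40 N, if the wrist force passes 120 N, or if a joint passes its speed limit or range.

ROBOT

A 7-joint arm with a two-finger parallel gripper is mounted at the origin on the work surface. World frame = base frame: x ahead of the robot, y to its left, z up, the work surface at z = 0. Lengths are in m, angles in rad, forces in N, time in s.
With the tool pointing down it reaches from about 0.4 to 0.85 m from the base axis. Payload 10.4 kg.
Tool frame: the origin (TCP) lies at the very end of the fingers, on their centre line; the grasp point (between the pads) lies behind it (grip_point_offset is the z of the grasp point in the tool frame, in m); z points along the fingers, y is the direction in which the jaws open and shut (so a half turn about z gives the same grasp; the last joint's range is limited). The gripper opens to 87 mm and grips with 3 to 60 N. Pads are 19 mm wide; open, the fingers measure 117 mm over their backs; the gripper's body (75 mm by 190 mm) begins 51 mm behind the grasp point.
Start: joints at [1.142, 0.332, -0.065, 1.46, 0.022, 1.35, -0.088], TCP at [0.247, -0.574, 0.223] pointing down, gripper open.
Joint ranges: [-2.6, 2.6], [-0.5, 2.12], [-1.47, 1.34], [0.16, 2.42], [-1.27, 4.41], [0.06, 2.06], [-2.6, 2.6]. Speed limits (rad/s): [2.22, 2.22, 2.79, 2.79, 3.14, 3.14, 3.14].

INTERFACE

Orientations are given as a unit quaternion [x, y, z, w].
In Python, from bench import * gives the robot as it stands.
- The arm moves only by the tool apply_moves, never from a script. Its argument "targets" is a list of rows, each a list of 6 numbers: the shift along the tool's x, y, z in mm, then the turn, a rotation vector about the tool's x, y, z in degrees. A call has 1 to 10 rows; each row shifts and turns the pose as measured when the row begins, along the tool's axes as they then stand; what a row does not reach is not made up. A row lasts 1/12 s, in which the tool goes at most 41.7 mm and 7.16 degrees, less where a joint would pass 70% of its speed; a pose out of reach is approached as far as the arm can. A call is refused whole if a number of a shift passes 41.7 or a number of a turn 7.16, either way. A call with a gripper value outside its range is refused whole. "gripper" is the opening, from -1 (shut) to 1 (fully open), set as the call begins (left out, the last holds). The fingers move at their own pace and stop on an object; "grip_force" is the grip in N (left out, the last holds). Time passes only in rows, so rows that do not move let the fingers close. It gives the time, the measured TCP pose, the force and the opening at its end, in the units of the state.
- read_state(): the state, without advancing time (a new reading comes with each control period).
- capture(name): name is "scene" or "top" or "wrist"; returns the picture (400x640x3 uint8, red, green, blue); there is no depth.
- camera_model(name): a dict with "fx", "fy", "cx", "cy" (pixels), "T" (4x4, takes a point from camera to world coordinates). Camera axes: x right, y down, z forward; pixel columns grow to the right and rows downward; lengths in m; the calibration is good to about 2 mm. A picture is of the moment at which its call begins: read the wrist's pose just before it. camera_model takes no time and is no camera call; for the wrist camera it gives the pose at the moment of the call.
- sign_off(): hands the job in, once; it reports no verdict.
The state is a dict: "t": time; "qpos": joint angles; "qvel": joint speeds; "joint_torque": joint torques, N m; "tcp_pos": TCP position; "ee_rot": TCP orientation; "ft_force": force on the tool from outside, world axes, zero at the start; "moment": the same for the moment, N m; "gripper_width": finger opening in m.
Only numpy, scipy, OpenCV 4.12 (cv2) and the standard library are available. Lean on these libraries where they do the work, as an engineer would, in place of code of your own. Each camera call takes 0.05 s, during which the arm holds its last target.

## Working session

There is one attempt and no reset: what is moved stays moved. The work goes in short steps, Python scripts to look and compute and a tool call to move; the robot and the scene stay as the last step left them, time stands still between calls to the robot, and variables do not carry over. Pictures are saved under pics/ and viewed, and the job is handed in when it is done.

Besides the shell and the picture viewer there is one more tool, called after "Call:" as a command line: name --pt "numbers of a row" for each row, then --argument value for the rest. apply_moves: Moves the arm, as the interface text tells. Its arguments: {"type":"object","properties":{"targets":{"type":"array"},"gripper":{"type":"number"},"grip_force":{"type":"number"}},"required":["targets"]}

```bash
ls; mkdir -p pics
python3 - <<'E'
from bench import *
import cv2, numpy as np
s=read_state(); print(s['t'],s['tcp_pos'],s['ee_rot'],s['ft_force'],s['gripper_width'])
for n in ['scene','top']:
    im=capture(n); cv2.imwrite(f'pics/{n}0.png',im[:,:,::-1]); m=camera_model(n); print(n,m['fx'],m['cx'],m['cy'],np.round(m['T'],3).tolist())
E
```

```text
pics
0.0 [ 0.24658498 -0.57388778  0.22176079] [ 9.79482593e-01  2.01527579e-01 -1.70450044e-04 -6.75361151e-04] [-0.31737305  0.12308296 -0.39823979] 0.08705503623526989
scene 419.7157371861044 319.43927201197806 204.16598947856642 [[0.864, 0.324, -0.385, 0.955], [0.503, -0.577, 0.644, -0.569], [-0.013, -0.75, -0.661, 0.725], [0.0, 0.0, 0.0, 1.0]]
top 366.6058615321196 318.7055040700753 203.37075206567863 [[0.006, -0.989, 0.147, 0.443], [-1.0, -0.01, -0.028, 0.052], [0.029, -0.147, -0.989, 0.9], [0.0, 0.0, 0.0, 1.0]]
```

View pics/scene0.png

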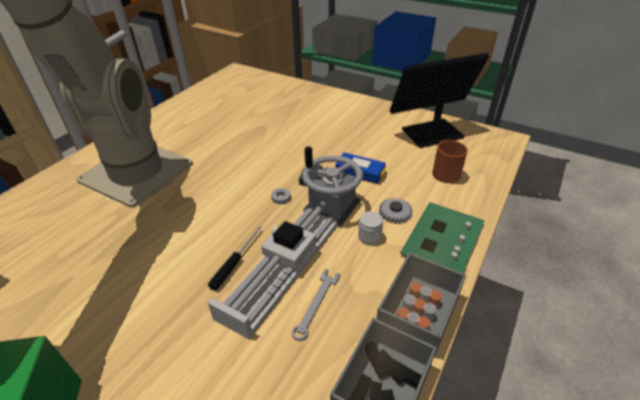

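View pics/top0.png

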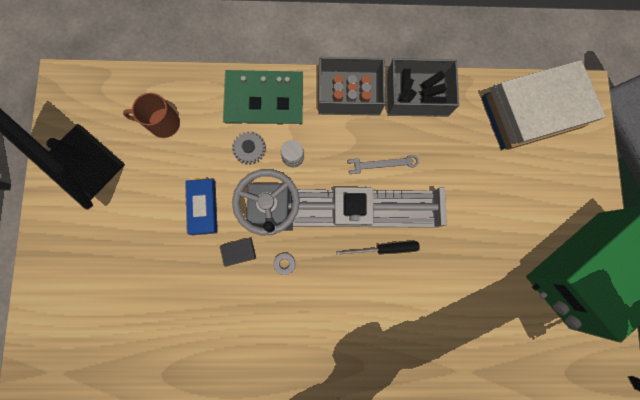

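The top view shows the wheel at about (265,202) with the handle at (268,226), on the robot side. I'll zoom in to measure it.

Run:
```python
import cv2
a=cv2.imread('pics/top0.png')[160:245,220:305]; b=cv2.imread('pics/scene0.png')[140:225,285:370]
import numpy as np
o=np.hstack([cv2.resize(x,(400,400),interpolation=cv2.INTER_CUBIC) for x in (a,b)]); cv2.imwrite('pics/z0.png',o)
```

```text
(no output)
```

View pics/z0.png

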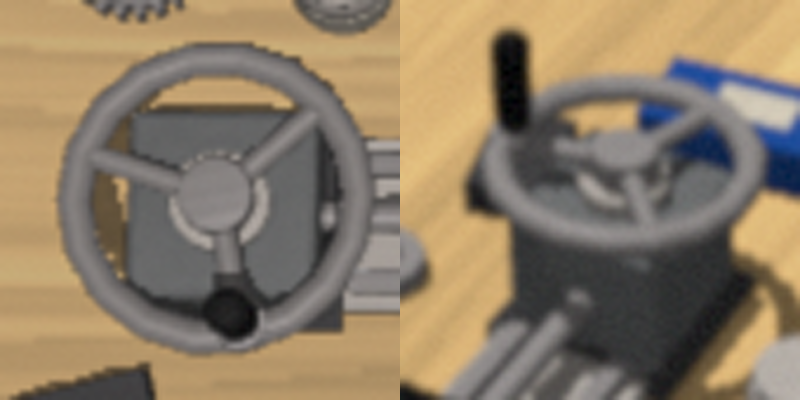

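```bash
cat > h.py <<'E'
import numpy as np, cv2
from bench import *
def ray(m,u,v):
    d=m['T'][:3,:3]@np.array([(u-m['cx'])/m['fx'],(v-m['cy'])/m['fy'],1]); return np.array(m['T'])[:3,3],d
def onz(m,u,v,z):
    o,d=ray(m,u,v); return o+d*(z-o[2])/d[2]
def proj(m,p):
    T=np.array(m['T']); q=T[:3,:3].T@(np.array(p)-T[:3,3]); return m['fx']*q[0]/q[2]+m['cx'],m['fy']*q[1]/q[2]+m['cy']
def near(m1,p1,m2,p2):
    o1,d1=ray(m1,*p1);o2,d2=ray(m2,*p2)
    A=np.c_[d1,-d2]; t=np.linalg.lstsq(A,o2-o1,rcond=None)[0]; a=o1+t[0]*d1;b=o2+t[1]*d2
    return (a+b)/2,np.linalg.norm(a-b)
E
python3 - <<'E'
from h import *
np.set_printoptions(precision=4,suppress=True)
mt,ms=camera_model('top'),camera_model('scene')
top=cv2.imread('pics/top0.png');sc=cv2.imread('pics/scene0.png')
print('hub top',onz(mt,265.9,200.4,.115))
# rim outer: low saturation mask vs wood, left/top/bottom arcs
hsv=cv2.cvtColor(top,cv2.COLOR_BGR2HSV).astype(float)
pts=[]
for a in np.radians(np.arange(0,360,4)):
    for r in np.arange(40,26,-.25):
        u,v=265.9+r*np.cos(a),202+r*np.sin(a)
        s=cv2.getRectSubPix(top,(1,1),(u,v))[0,0].astype(float)
        if s[2]-s[0]<35:
            if 30<r<36: pts.append((u,v))
            break
w=np.array([onz(mt,u,v,.107)[:2] for u,v in pts],np.float32)
from scipy.optimize import least_squares
f=least_squares(lambda p:np.hypot(w[:,0]-p[0],w[:,1]-p[1])-p[2],[*w.mean(0),.074],loss='soft_l1',f_scale=.001).x
print('rim',len(w),f)
# handle top view
g=top.max(2); sub=(g[210:245,255:285]<50).astype(np.uint8); n,l,st,c=cv2.connectedComponentsWithStats(sub); print(st[1:],c[1:]+[255,210])
g=sc.max(2); sub=(g[140:172,298:320]<45).astype(np.uint8); n,l,st,c=cv2.connectedComponentsWithStats(sub); print(st[1:],c[1:]+[298,140])
print(near(mt,(269.3,226.5),ms,(308.6,149.)))
print('htop',onz(mt,269.3,226.5,.171), onz(ms,308.8,167.2,.118))
# rail end / axis: edges of rail
for u,v,z in [(443,189,.06),(443,227,.06)]: print(onz(mt,u,v,z))
E
```

```text
hub top [0.5649 0.1439 0.115 ]
rim 70 [0.5642 0.1451 0.0726]
[[  0  11  20  11 113]
 [ 20  13   3   2   3]] [[266.9823 225.7345]
 [276.     223.6667]]
[[  8   8   6  20 102]] [[308.3529 157.6765]]
(array([0.5064, 0.1314, 0.1657]), np.float64(0.005403212022213922))
htop [0.5038 0.1292 0.171 ] [0.5114 0.1265 0.118 ]
[ 0.6049 -0.2643  0.06  ]
[ 0.5153 -0.2603  0.06  ]
```

Rim fit gives r=0.073 with its centre at (0.5645, 0.1445). The handle is at (0.506, 0.131), 0.061 m from the axis, so both sizes agree. I'll close the fingers and turn the tool to yaw 90° (tool x = world y, tool y = world x).

Call:
apply_moves --pt "0 0 -4 0 0 -6.7" --pt "0 0 -4 0 0 -6.7" --pt "0 0 -4 0 0 -6.7" --pt "0 0 -4 0 0 -6.7" --pt "0 0 -4 0 0 -6.7" --pt "0 0 -4 0 0 -6.7" --pt "0 0 -4 0 0 -6.7" --pt "0 0 -4 0 0 -6.7" --pt "0 0 -4 0 0 -6.7" --pt "0 0 -4 0 0 -6.7" --gripper -1 --grip_force 20

```text
t: 0.93
tcp_pos: [0.2455, -0.5714, 0.2573]
ee_rot: [0.687, 0.727, 0.002, -0.006]
ft_force: [0.2, 0.1, -0.3]
gripper_width: 0.0288
```

Call:
apply_moves --pt "33 14 0 0 0 3.2" --pt "33 14 0 0 0 0" --pt "33 14 0 0 0 0" --pt "33 14 0 0 0 0" --pt "33 14 0 0 0 0" --pt "33 14 0 0 0 0" --pt "33 14 0 0 0 0" --pt "33 14 0 0 0 0" --pt "33 14 0 0 0 0" --pt "33 14 0 0 0 0"

```text
t: 1.77
tcp_pos: [0.378, -0.231, 0.255]
ee_rot: [0.707, 0.707, 0.0, -0.01]
ft_force: [0.4, -0.2, 0.3]
gripper_width: 0.0006
```

Call:
apply_moves --pt "33 16 0 0 0 0" --pt "33 16 0 0 0 0" --pt "33 16 0 0 0 0" --pt "33 16 0 0 0 0" --pt "33 16 0 0 0 0" --pt "33 16 0 0 0 0" --pt "33 16 0 0 0 0" --pt "33 16 0 0 0 0" --pt "33 16 0 0 0 0" --pt "15 10 0 0 0 0"

```text
t: 2.6
tcp_pos: [0.5342, 0.1014, 0.2565]
ee_rot: [0.707, 0.707, -0.0, -0.009]
ft_force: [-0.4, 0.2, 0.4]
gripper_width: 0.0003
```

Run:
```python
from h import *
s=read_state(); print(s['t'],s['tcp_pos'],s['ee_rot'],s['qpos'])
o=[]
for n in ['scene','wrist']:
    im=capture(n)[:,:,::-1]; cv2.imwrite(f'pics/{n}1.png',im); o.append(cv2.resize(im,(480,300)))
cv2.imwrite('pics/b1.png',np.vstack(o))
m=camera_model('wrist');print(m['T'].round(3).tolist(),m['fx'])
```

```text
2.6 [0.53416393 0.10136736 0.25648061] [ 7.06794847e-01  7.07363410e-01 -1.43202640e-04 -8.83343445e-03] [ 0.49046416  0.24419259 -0.87594491  1.58123736  0.17294344  1.41201532
 -0.3987737 ]
[[1.0, 0.006, -0.013, 0.535], [0.002, -0.965, -0.264, 0.174], [-0.014, 0.264, -0.965, 0.419], [0.0, 0.0, 0.0, 1.0]] 321.75918790579374
```

View pics/b1.png

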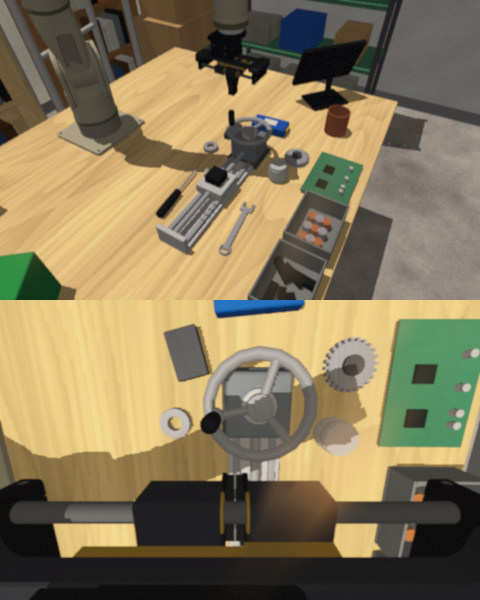

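The wrist view shows the wheel clearly, with the hub at about (345,142) and the handle at (281,163) in full-size pixels. I'll refine both from this view.

Run:
```python
import cv2,numpy as np
a=cv2.imread('pics/wrist1.png')[50:230,250:430]; cv2.imwrite('pics/z1.png',cv2.resize(a,(540,540),interpolation=cv2.INTER_CUBIC))
```

```text
(no output)
```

View pics/z1.png

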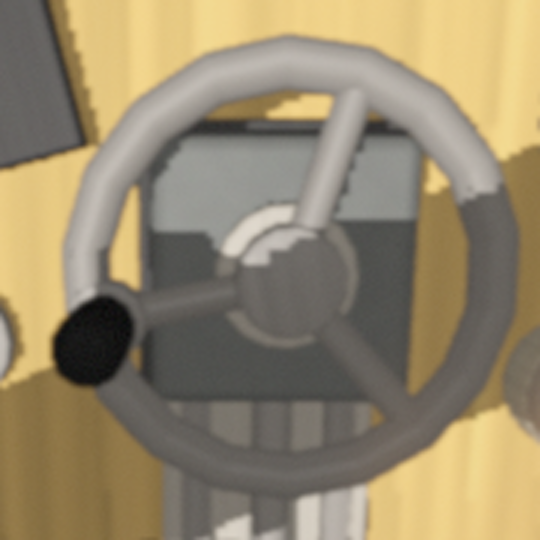

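Run:
```python
from h import *
m=camera_model('wrist'); mt=camera_model('top')
h=onz(m,250+92/3,50+346/3,.171); c=onz(m,250+293/3,50+284/3,.115); r=onz(m,250+290.5/3,50+267/3,.107)
print(h,c,r,np.hypot(*(h-c)[:2]))
c=np.array([.5645,.1445]);
for hh in (h[:2],np.array([.505,.130])): d=hh-c; print(np.degrees(np.arctan2(d[1],-d[0])),np.hypot(*d))
# spoke bearing (at z=.105) wrist: hub and spoke end
p=onz(m,250+112/3,50+303/3,.105); q=onz(m,250+293/3,50+284/3,.115); print('spoke',np.degrees(np.arctan2(p[1]-q[1],q[0]-p[0])))
```

```text
[0.50683076 0.13256554 0.171     ] [0.5636291  0.14288488 0.115     ] [0.56341538 0.14742236 0.107     ] 0.05772816161461447
-11.69212802481937 0.058891196369986465
-13.695876504409012 0.06124132591641039
spoke -7.295285363720638
```

Handle bearing is about -12° (r = 59–61 mm). I'll descend behind it on the ring at about -55°.

Call:
apply_moves --pt "-6 -4 20 0 0 0" --pt "0 0 25 0 0 0" --pt "0 0 25 0 0 0" --pt "0 0 25 0 0 0" --pt "0 0 20 0 0 0" --pt "0 0 10 0 0 0"

```text
t: 3.2
tcp_pos: [0.5285, 0.0929, 0.1274]
ee_rot: [0.707, 0.707, 0.0, -0.008]
ft_force: [0.2, -0.6, -0.1]
gripper_width: 0.0003
```

Run:
```python
from h import *
s=read_state(); print(s['t'],s['tcp_pos'],s['ee_rot'],s['qpos'],s['ft_force'])
im=capture('wrist')[:,:,::-1]; cv2.imwrite('pics/w2.png',im)
```

```text
3.2 [0.52852097 0.09290968 0.12739458] [ 7.06717576e-01  7.07449733e-01  9.08786086e-05 -8.07060466e-03] [ 0.47102992  0.33488996 -0.84262878  1.77054806  0.25450563  1.16246836
 -0.44668056] [ 0.23199925 -0.59535012 -0.05655914]
```

View pics/w2.png

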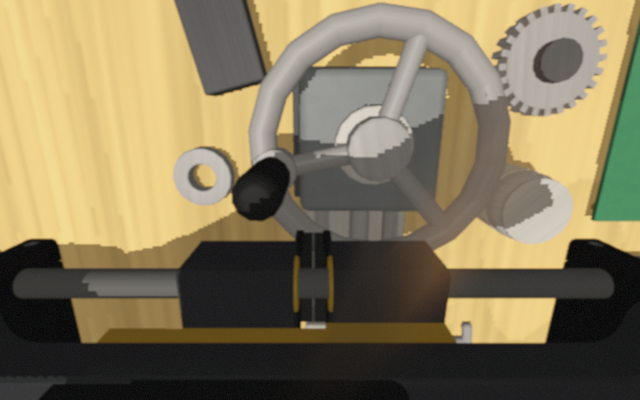

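Run:
```python
from h import *
m=camera_model('wrist'); t=np.array([.5285,.0929,.1274])
for d in [(0,0,0),(0,0,.04),(0,0.0095,0),(.015,0,0),(-.015,0,0),(0,.0095,.06)]: print(d,proj(m,t+d))
for a in (-12,): 
  for z in (.115,.171): print(proj(m,[.5645-.06*np.cos(np.radians(a)),.1445+.06*np.sin(np.radians(a)),z]))
print(proj(m,[.5645,.1445,.115]))
```

```text
(0, 0, 0) (np.float64(315.73089635280434), np.float64(249.5188904532569))
(0, 0, 0.04) (np.float64(315.25439687699696), np.float64(289.14781069464925))
(0, 0.0095, 0) (np.float64(315.7798312948803), np.float64(233.21548951180085))
(0.015, 0, 0) (np.float64(343.2995176865254), np.float64(249.68689666108972))
(-0.015, 0, 0) (np.float64(288.2231130471211), np.float64(249.35125499905217))
(0, 0.0095, 0.06) (np.float64(314.95410161587705), np.float64(295.7294964587561))
(np.float64(274.8286073918283), np.float64(174.30837159984765))
(np.float64(256.15569005182556), np.float64(202.91945733475117))
(np.float64(383.0401258055491), np.float64(151.83945969747901))
```

The tip is about 21 x 19 mm, and the projected handle and hub match the picture within a few px. Next is a helper to print ring steps from the measured pose.

```bash
cat > ring.py <<'E'
from h import *
import sys
from scipy.spatial.transform import Rotation as R
c=np.array([.5645,.1445]); s=read_state(); p=np.array(s['tcp_pos']); d=p[:2]-c
th=np.degrees(np.arctan2(d[1],-d[0])); print('th',th.round(1),'r',np.hypot(*d).round(4),'z',p[2].round(4),'f',np.round(s['ft_force'],1),'q',np.round(s['qpos'],2),'t',s['t'])
if len(sys.argv)>1:
    st=float(sys.argv[1]); n=int(sys.argv[2]); Rm=R.from_quat(s['ee_rot']).as_matrix()
    print('rotvec to nominal (deg, tool)',np.degrees((R.from_quat(s['ee_rot']).inv()*R.from_quat([.70711,.70711,0,0])).as_rotvec()).round(1))
    for i in range(1,n+1):
        a=np.radians(th+st*i); q=np.array([c[0]-.06*np.cos(a),c[1]+.06*np.sin(a),.128])
        print((Rm.T@(q-p)*1000).round(1)); p=q
E
python3 ring.py 8 10
```

```text
th -54.8 r 0.0635 z 0.1263 f [-0.5 -0.3 -1.6] q [ 0.47  0.34 -0.84  1.77  0.25  1.16 -0.45] t 3.25
rotvec to nominal (deg, tool) [-0.8 -0.6  0. ]
[ 8.2 -4.5 -1.6]
[ 6.1 -5.7  0.1]
[ 6.9 -4.8  0.1]
[ 7.5 -3.8  0.1]
[ 7.9 -2.7  0.1]
[ 8.2 -1.6  0.1]
[ 8.4 -0.4  0.1]
[8.3 0.8 0.1]
[8.1 1.9 0.1]
[7.8 3.  0. ]
```

Call:
apply_moves --pt "7 -3.5 -1.5 -0.8 -0.6 0" --pt "6 -5.5 0 0 0 0" --pt "7 -5 0 0 0 0" --pt "7.5 -4 0 0 0 0" --pt "8 -2.7 0 0 0 0" --pt "8 -1.6 0 0 0 0"

```text
t: 3.75
tcp_pos: [0.5045, 0.1361, 0.1313]
ee_rot: [0.708, 0.706, 0.0, 0.003]
ft_force: [2.2, -4.0, -3.5]
gripper_width: 0.0007
```

```bash
python3 ring.py 10 10
python3 - <<'E'
from h import *
im=capture('wrist')[:,:,::-1]; cv2.imwrite('pics/w3.png',im)
E
```

```text
th -8.0 r 0.0606 z 0.1313 f [ 2.2 -4.  -3.5] q [ 0.41  0.29 -0.87  1.81  0.25  1.15 -0.55] t 3.75
rotvec to nominal (deg, tool) [ 0.3  0.2 -0.2]
[10.5 -0.   3.2]
[10.4  1.2 -0. ]
[10.  3. -0.]
[ 9.3  4.7 -0. ]
[ 8.4  6.3 -0. ]
[7.2 7.6 0. ]
[5.7 8.8 0. ]
[4.1 9.6 0. ]
[ 2.4 10.2  0. ]
[ 0.6 10.4  0.1]
```

View pics/w3.png

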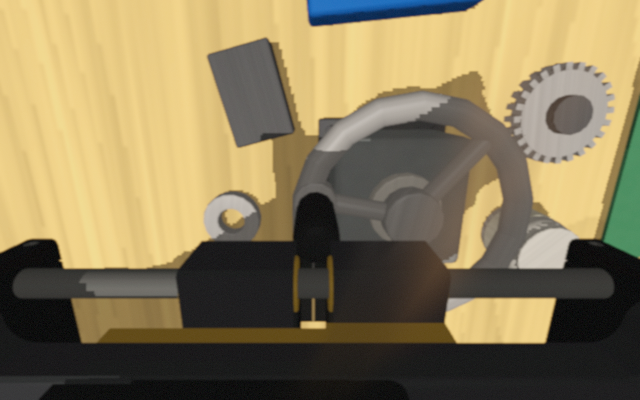

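The fingertips sit behind the handle and are pushing it with about 4.5 N; the handle is at (316,220), directly ahead. Carrying on round.

Call:
apply_moves --pt "10.5 0 3 0 0 0" --pt "10.5 1 0 0 0 0" --pt "10 3 0 0 0 0" --pt "9 4.7 0 0 0 0" --pt "8.4 6.3 0 0 0 0" --pt "7 7.6 0 0 0 0"

```text
t: 4.3
tcp_pos: [0.5284, 0.1967, 0.1302]
ee_rot: [0.708, 0.706, 0.0, 0.005]
ft_force: [-2.7, -0.4, -0.5]
gripper_width: 0.0007
```

```bash
python3 ring.py 10 10
```

```text
th 55.3 r 0.0634 z 0.1302 f [-2.7 -0.4 -0.5] q [ 0.27  0.39 -0.86  1.71  0.33  1.18 -0.68] t 4.3
rotvec to nominal (deg, tool) [ 0.4  0.3 -0.2]
[ 2.4 11.   2.2]
[3.5 9.8 0. ]
[ 1.8 10.3  0.1]
[-0.  10.5  0.1]
[-1.8 10.3  0.1]
[-3.6  9.8  0.1]
[-5.3  9.   0.1]
[-6.7  8.   0.1]
[-8.   6.7  0.1]
[-9.1  5.2  0.1]
```

Call:
apply_moves --pt "1.5 10.5 2 0 0 0" --pt "3 10 0 0 0 0" --pt "1 10 0 0 0 0" --pt "-1 10.5 0 0 0 0" --pt "-3 10 0 0 0 0" --pt "-5 9.5 0 0 0 0"

```text
t: 4.8
tcp_pos: [0.589, 0.2083, 0.1285]
ee_rot: [0.704, 0.71, 0.002, -0.002]
ft_force: [-1.6, 2.8, 0.6]
gripper_width: 0.0009
```

```bash
python3 ring.py 10 8
python3 - <<'E'
from h import *
im=capture('wrist')[:,:,::-1]; im2=capture('scene')[:,:,::-1]; cv2.imwrite('pics/w4.png',np.hstack([cv2.resize(im,(400,250)),cv2.resize(im2[100:250,200:440],(400,250))]))
E
```

```text
th 111.0 r 0.0683 z 0.1285 f [-1.6  2.8  0.6] q [ 0.2   0.53 -0.82  1.55  0.39  1.24 -0.67] t 4.8
rotvec to nominal (deg, tool) [ 0.  -0.3  0.5]
[-12.4   6.3   0.4]
[-6.2  8.4 -0. ]
[-7.6  7.2 -0. ]
[-8.7  5.8 -0. ]
[-9.6  4.2 -0. ]
[-10.2   2.4  -0.1]
[-10.4   0.6  -0.1]
[-10.4  -1.2  -0.1]
```

View pics/w4.png

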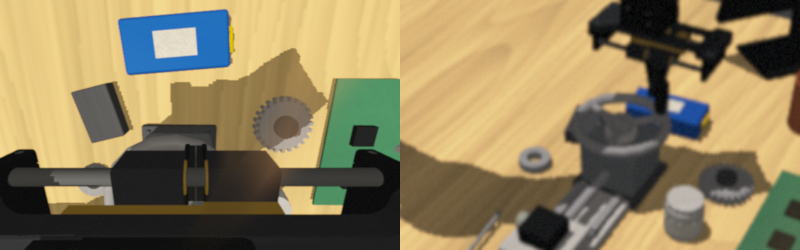

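Contact is still being made, with force (-1.6, 2.8) on the tool and the handle ahead at +x/-y. The path has drifted to r = 68 mm, so I'll bring it back in.

Call:
apply_moves --pt "-9 6 0 0 0 0.5" --pt "-9 7 0 0 0 0" --pt "-9 6 0 0 0 0" --pt "-9.5 5 0 0 0 0" --pt "-10 3.5 0 0 0 0"

```text
t: 5.32
tcp_pos: [0.6172, 0.1638, 0.1285]
ee_rot: [0.705, 0.709, 0.004, -0.004]
ft_force: [0.7, 3.7, -0.5]
gripper_width: 0.0008
```

```bash
python3 ring.py 10 8
python3 - <<'E'
from h import *
im2=capture('scene')[:,:,::-1]; cv2.imwrite('pics/s5.png',cv2.resize(im2[100:250,220:460],(640,400)))
E
```

```text
th 159.8 r 0.0561 z 0.1285 f [ 0.7  3.7 -0.5] q [ 0.26  0.55 -0.8   1.51  0.4   1.25 -0.59] t 5.3167
rotvec to nominal (deg, tool) [ 0.  -0.6  0.3]
[-8.8  6.3  0.4]
[-10.4   0.9  -0.1]
[-10.4  -0.9  -0.1]
[-10.1  -2.7  -0.1]
[-9.5 -4.4 -0.1]
[-8.6 -6.  -0.1]
[-7.4 -7.4 -0.1]
[-6.  -8.6 -0.1]
```

View pics/s5.png

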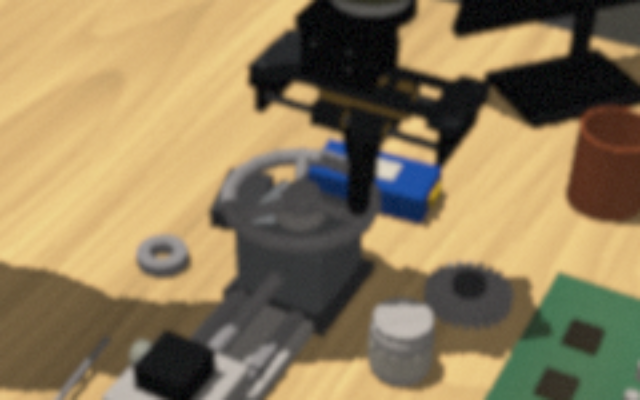

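Call:
apply_moves --pt "-9 5 0 0 0 0" --pt "-10 1.5 0 0 0 0" --pt "-10.5 -1 0 0 0 0" --pt "-10 -3 0 0 0 0" --pt "-9 -5 0 0 0 0"

```text
t: 5.78
tcp_pos: [0.6169, 0.1101, 0.1285]
ee_rot: [0.706, 0.708, 0.006, -0.003]
ft_force: [3.7, 1.9, -0.3]
gripper_width: 0.0001
```

```bash
python3 ring.py 10 8
python3 - <<'E'
from h import *
im2=capture('scene')[:,:,::-1]; cv2.imwrite('pics/s6.png',cv2.resize(im2[100:250,220:460],(640,400)))
E
```

```text
th -146.7 r 0.0627 z 0.1285 f [ 3.7  1.9 -0.3] q [ 0.36  0.52 -0.8   1.54  0.38  1.23 -0.5 ] t 5.7833
rotvec to nominal (deg, tool) [ 0.2 -0.7  0.1]
[-6.7 -8.7  0.4]
[-6.9 -7.8 -0.1]
[-5.5 -8.9 -0.1]
[-3.8 -9.7 -0.1]
[ -2.1 -10.2  -0.1]
[ -0.3 -10.5  -0. ]
[  1.5 -10.3  -0. ]
[ 3.3 -9.9  0. ]
```

View pics/s6.png

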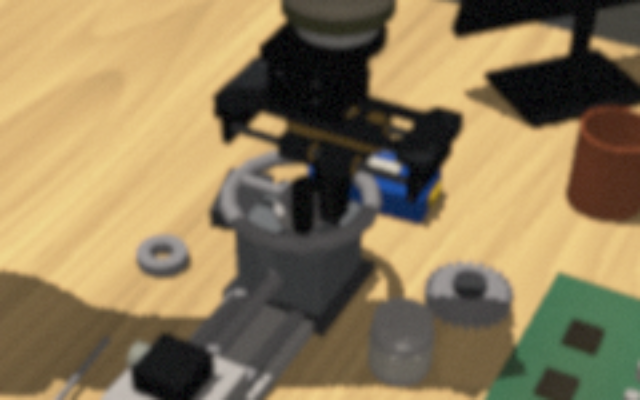

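The handle (302,205) is ahead of the finger (335,195). Still on track.

Call:
apply_moves --pt "-5 -8 0 0 0 0" --pt "-6 -8 0 0 0 0" --pt "-4.5 -9 0 0 0 0" --pt "-2.5 -9.7 0 0 0 0" --pt "-1 -10 0 0 0 0"

```text
t: 6.25
tcp_pos: [0.5717, 0.081, 0.1285]
ee_rot: [0.709, 0.705, 0.005, 0.001]
ft_force: [3.2, 0.3, -0.1]
gripper_width: 0.0006
```

```bash
python3 ring.py 6 8
```

```text
th -96.5 r 0.0639 z 0.1285 f [ 3.2  0.3 -0.1] q [ 0.46  0.41 -0.83  1.68  0.32  1.18 -0.46] t 6.25
rotvec to nominal (deg, tool) [ 0.5 -0.3 -0.4]
[ 3.5 -6.7  0.4]
[ 0.2 -6.3 -0.1]
[ 0.9 -6.2 -0. ]
[ 1.5 -6.1 -0. ]
[ 2.2 -5.9 -0. ]
[ 2.8 -5.6 -0. ]
[ 3.3 -5.3 -0. ]
[ 3.9 -4.9 -0. ]
```

Call:
apply_moves --pt "3 -6 0 0 0 0" --pt "1 -6 0 0 0 0" --pt "1 -6 0 0 0 0" --pt "2 -6 0 0 0 0" --pt "2 -5 0 0 0 0" --pt "1 -2 0 0 0 0" --pt "0 0 0 0 0 0"

```text
t: 6.83
tcp_pos: [0.5369, 0.0884, 0.1287]
ee_rot: [0.71, 0.704, 0.003, 0.004]
ft_force: [1.9, -1.5, 1.3]
gripper_width: 0.0003
```

```bash
python3 ring.py 4 8
python3 - <<'E'
from h import *
im=capture('wrist')[:,:,::-1]; im2=capture('top')[:,:,::-1]; cv2.imwrite('pics/w7.png',np.hstack([cv2.resize(im,(400,250)),cv2.resize(im2,(400,250))]));cv2.imwrite('pics/w7f.png',im)
E
```

```text
th -63.8 r 0.0625 z 0.1287 f [ 1.9 -1.5  1.3] q [ 0.48  0.34 -0.86  1.77  0.28  1.15 -0.47] t 6.8333
rotvec to nominal (deg, tool) [ 0.6  0.  -0.5]
[ 4.2 -2.6  0.7]
[ 2.2 -3.6 -0. ]
[ 2.4 -3.4 -0. ]
[ 2.7 -3.2 -0. ]
[ 2.9 -3.  -0. ]
[ 3.1 -2.8 -0. ]
[ 3.3 -2.6 -0. ]
[ 3.5 -2.4 -0. ]
```

View pics/w7.png

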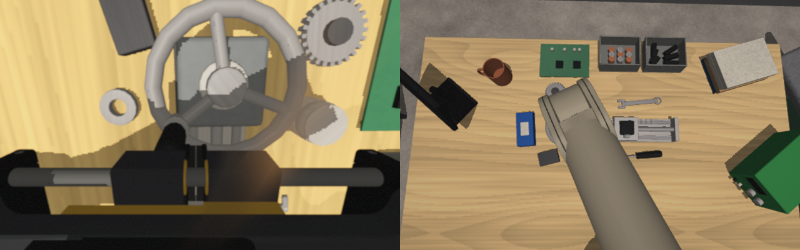

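Run:
```python
import cv2,numpy as np
a=cv2.imread('pics/w2.png')[0:260,230:530]; b=cv2.imread('pics/w7f.png')[0:260,230:530]
cv2.imwrite('pics/z7.png',np.hstack([cv2.resize(x,(400,347),interpolation=cv2.INTER_CUBIC) for x in (a,b)]))
```

```text
(no output)
```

View pics/z7.png

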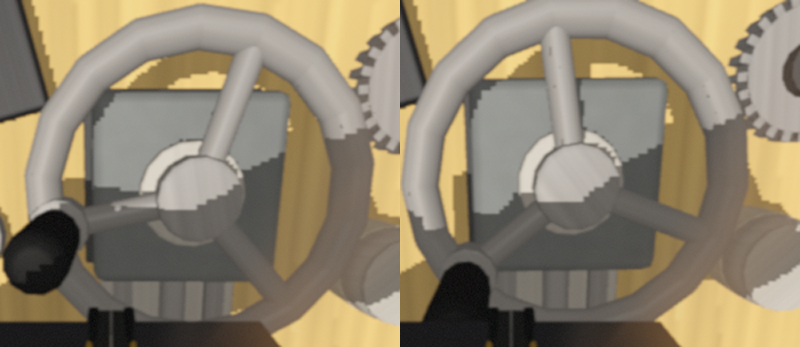

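```bash
cat > spoke.py <<'E'
from h import *
from scipy.spatial.transform import Rotation as R
s=read_state(); m=dict(camera_model('wrist')); Tt=np.eye(4); Tt[:3,:3]=R.from_quat(s['ee_rot']).as_matrix(); Tt[:3,3]=s['tcp_pos']
X=np.linalg.inv(Tt)@np.array(m['T'])
def cam(p,q):
    T=np.eye(4); T[:3,:3]=R.from_quat(q).as_matrix(); T[:3,3]=p; k=dict(m); k['T']=T@X; return k
def bear(k,a,b):  # inner, outer pixel -> angle (deg, cw, 0=-x)
    p=onz(k,*a,.107);q=onz(k,*b,.107); d=q-p; c=np.array([.5645,.1445]); e=q[:2]-c
    return np.degrees(np.arctan2(d[1],-d[0])).round(1), np.degrees(np.arctan2(e[1],-e[0])).round(1), np.hypot(*e).round(4)
E
python3 - <<'E'
from spoke import *
f=lambda u,v:(230+u*.75,v*260/347)
k2=cam([.52852,.09291,.12739],[.70672,.70745,.00009,-.00807])
print(bear(k2,f(213,158),f(251,50)),bear(k2,f(222,234),f(280,297)))
print(bear(m,f(168,140),f(157,28)),bear(m,f(215,200),f(305,235)))
E
```

```text
(np.float64(106.6), np.float64(106.5), np.float64(0.0607)) (np.float64(-134.3), np.float64(-132.2), np.float64(0.0582))
(np.float64(82.6), np.float64(81.7), np.float64(0.0616)) (np.float64(-158.7), np.float64(-160.0), np.float64(0.0614))
```

From the spokes, the wheel started at about -13.5° and is now at about -38.5°. It needs 25° more; I'll go 20°, then measure again.

Call:
apply_moves --pt "3.5 -2.5 0 0 0 0" --pt "2.3 -3.6 0 0 0 0" --pt "2.5 -3.4 0 0 0 0" --pt "2.7 -3.2 0 0 0 0" --pt "1 -1 0 0 0 0" --pt "0 0 0 0 0 0"

```text
t: 7.43
tcp_pos: [0.5226, 0.1012, 0.1284]
ee_rot: [0.711, 0.704, 0.003, 0.003]
ft_force: [-0.6, -2.4, 0.2]
gripper_width: 0.0005
```

```bash
python3 ring.py 2 6
python3 - <<'E'
from h import *
s=read_state();print(s['tcp_pos'],s['ee_rot']); im=capture('wrist')[:,:,::-1]; cv2.imwrite('pics/w8f.png',im);cv2.imwrite('pics/z8.png',cv2.resize(im[0:260,230:530],(600,520),interpolation=cv2.INTER_CUBIC))
E
```

```text
th -46.0 r 0.0602 z 0.1284 f [-0.6 -2.4  0.2] q [ 0.48  0.31 -0.87  1.8   0.27  1.14 -0.49] t 7.4333
rotvec to nominal (deg, tool) [ 0.5  0.  -0.6]
[ 1.6 -1.3  0.4]
[ 1.5 -1.4 -0. ]
[ 1.6 -1.4 -0. ]
[ 1.6 -1.3 -0. ]
[ 1.7 -1.3 -0. ]
[ 1.7 -1.2 -0. ]
[0.52264011 0.10120527 0.12838414] [0.71059329 0.70358839 0.00307681 0.0033299 ]
```

View pics/z8.png

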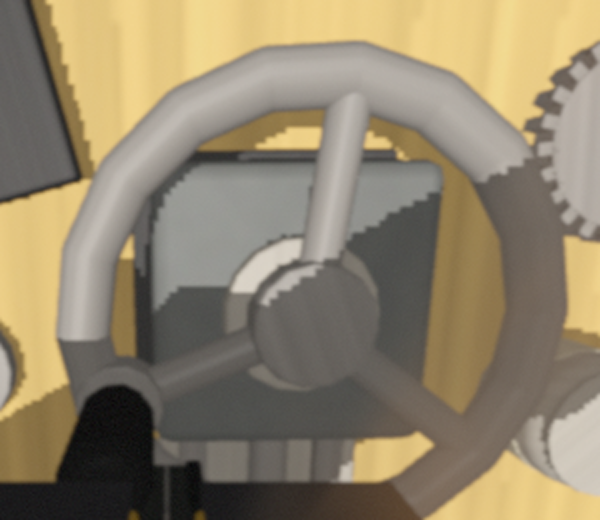

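Run:
```python
from spoke import *
f=lambda u,v:(230+u*.5,v*.5)
print(bear(m,f(322,255),f(347,100)),bear(m,f(365,355),f(460,440)))
```

```text
(np.float64(96.2), np.float64(95.8), np.float64(0.0601)) (np.float64(-139.1), np.float64(-142.9), np.float64(0.0587))
```

Call:
apply_moves --pt "2 -1.7 0 0 0 0" --pt "2 -1.7 0 0 0 0" --pt "2.2 -1.6 0 0 0 0" --pt "0 0 0 0 0 0" --pt "0 0 0 0 0 0"

```text
t: 7.9
tcp_pos: [0.517, 0.1077, 0.1281]
ee_rot: [0.711, 0.703, 0.003, 0.003]
ft_force: [0.2, -2.6, 0.6]
gripper_width: -0.0001
```

```bash
python3 ring.py 2 6
python3 - <<'E'
from h import *
s=read_state();print(s['tcp_pos'],s['ee_rot']); im=capture('wrist')[:,:,::-1]; cv2.imwrite('pics/w9f.png',im);cv2.imwrite('pics/z9.png',cv2.resize(im[0:260,230:530],(600,520),interpolation=cv2.INTER_CUBIC))
cv2.imwrite('pics/z2.png',cv2.resize(cv2.imread('pics/w2.png')[0:260,230:530],(600,520),interpolation=cv2.INTER_CUBIC))
E
```

```text
th -37.7 r 0.0601 z 0.1281 f [ 0.2 -2.6  0.6] q [ 0.47  0.31 -0.88  1.8   0.26  1.14 -0.5 ] t 7.9
rotvec to nominal (deg, tool) [ 0.5  0.  -0.6]
[ 1.7 -1.2  0.1]
[ 1.7 -1.2 -0. ]
[ 1.8 -1.1 -0. ]
[ 1.8 -1.1 -0. ]
[ 1.8 -1.  -0. ]
[ 1.9 -1.  -0. ]
[0.51695683 0.10773943 0.12814519] [0.71072264 0.70346077 0.00260604 0.00307928]
```

View pics/z9.png

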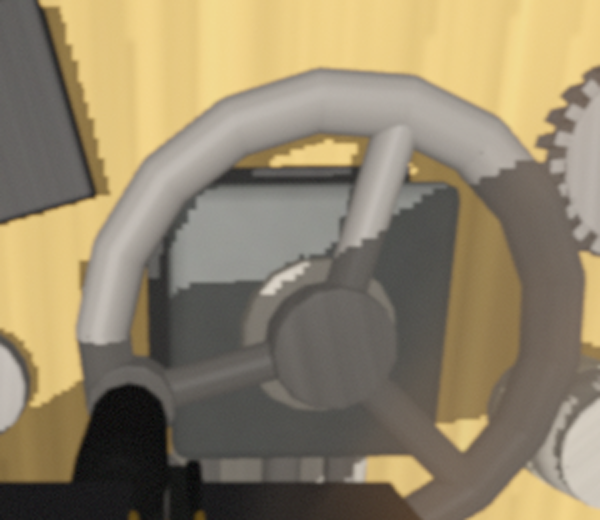

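View pics/z2.png

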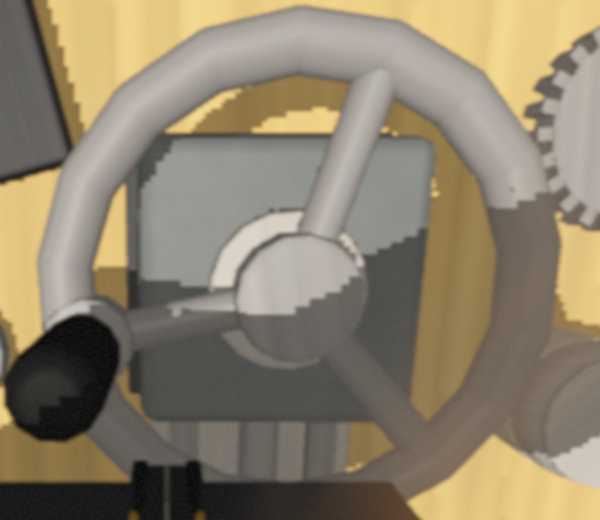

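Run:
```python
from spoke import *
f=lambda u,v:(230+u*.5,v*.5)
k2=cam([.52852,.09291,.12739],[.70672,.70745,.00009,-.00807])
for k,P in ((k2,[(318,232,376,75),(345,350,420,440),(238,308,128,335)]),(m,[(348,280,397,130),(372,392,460,470),(270,360,170,388)])):
    print([bear(k,f(*p[:2]),f(*p[2:])) for p in P])
```

```text
[(np.float64(107.6), np.float64(106.5), np.float64(0.0607)), (np.float64(-131.8), np.float64(-133.2), np.float64(0.057)), (np.float64(-14.0), np.float64(-11.8), np.float64(0.0491))]
[(np.float64(104.8), np.float64(103.3), np.float64(0.0606)), (np.float64(-139.0), np.float64(-137.5), np.float64(0.057)), (np.float64(-15.5), np.float64(-13.4), np.float64(0.0481))]
```

About 3° to go. I'll advance 2°, then back off to the earlier viewing pose for a like-for-like comparison.

Call:
apply_moves --pt "1 -0.7 0 0 0 0" --pt "0.8 -0.5 0 0 0 0" --pt "0 0 0 0 0 0" --pt "-8 6 0 0 0 -0.6" --pt "-8.5 6.7 0 0 0 0" --pt "0 0 0 0.5 0 0" --pt "0 0 0 0.8 0.6 0" --pt "0 0 0 0 0 0"

```text
t: 8.62
tcp_pos: [0.5297, 0.0919, 0.1279]
ee_rot: [0.706, 0.708, -0.002, -0.011]
ft_force: [0.3, 0.1, -0.6]
gripper_width: 0.0006
```

```bash
python3 ring.py 2 6
python3 - <<'E'
from h import *
s=read_state();print(s['tcp_pos'],s['ee_rot']); im=capture('wrist')[:,:,::-1]; cv2.imwrite('pics/w10f.png',im);cv2.imwrite('pics/z10.png',cv2.resize(im[0:260,230:530],(600,520),interpolation=cv2.INTER_CUBIC))
E
```

```text
th -56.5 r 0.0631 z 0.1279 f [ 0.3  0.1 -0.6] q [ 0.49  0.35 -0.86  1.76  0.27  1.17 -0.45] t 8.6167
rotvec to nominal (deg, tool) [-1.  -0.7  0.1]
[ 3.7 -0.  -0. ]
[ 1.2 -1.7  0. ]
[ 1.3 -1.6  0. ]
[ 1.4 -1.6  0. ]
[ 1.4 -1.5  0. ]
[ 1.5 -1.5  0. ]
[0.5296847  0.09193351 0.12792355] [ 0.7064761   0.70765651 -0.00174521 -0.01052321]
```

View pics/z10.png

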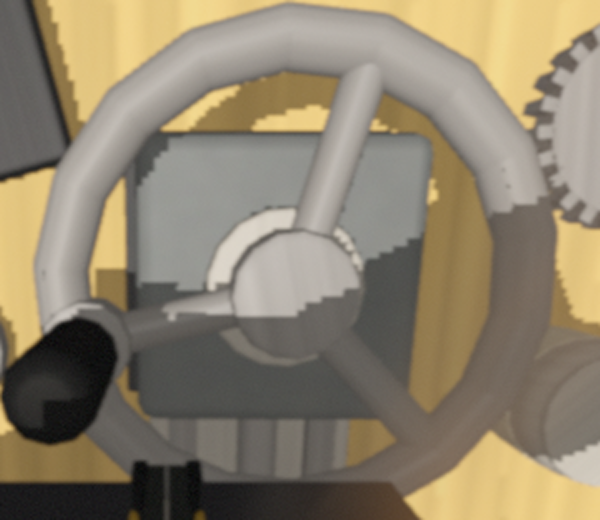

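```bash
cat > arc.py <<'E'
from spoke import *
def arc(k,fn,lo=85,hi=130,c=(.5645,.1445),rs=np.arange(.026,.044,.002)):
    im=cv2.cvtColor(cv2.imread(fn),cv2.COLOR_BGR2GRAY).astype(np.float32); out=[]
    A=np.arange(lo,hi,.25)
    for r in rs:
        uv=np.array([proj(k,[c[0]-r*np.cos(np.radians(a)),c[1]+r*np.sin(np.radians(a)),.107]) for a in A],np.float32)
        g=cv2.remap(im,uv[:,0].reshape(1,-1),uv[:,1].reshape(1,-1),cv2.INTER_LINEAR)[0]
        g=cv2.GaussianBlur(g.reshape(1,-1),(9,1),0)[0]; d=np.diff(g); out.append((A[d.argmax()],A[d.argmin()]))
    out=np.array(out); return np.median(out.mean(1)),np.median(out,0)
E
python3 - <<'E'
from arc import *
k2=cam([.52852,.09291,.12739],[.70672,.70745,.00009,-.00807])
print(arc(k2,'pics/w2.png'),arc(m,'pics/w10f.png'))
for fn,k in (('pics/w2.png',k2),('pics/w10f.png',m)): print([arc(k,fn,c=(.5645+a,.1445+b))[0] for a,b in ((.001,0),(0,.001))])
k9=cam([.51696,.10774,.12815],[.71072,.70346,.00261,.00308]); print('w9',arc(k9,'pics/w9f.png'))
print([onz(k,230+u/2,v/2,.115) for k,u,v in ((k2,300,298),(m,296,296))])
E
```

```text
(np.float64(105.125), array([ 97.5, 113. ])) (np.float64(103.375), array([ 96.5, 111.5]))
[np.float64(104.0), np.float64(105.875)]
[np.float64(102.0), np.float64(103.75)]
w9 (np.float64(97.125), array([ 92.25, 102.  ]))
[array([0.5636993 , 0.14619189, 0.115     ]), array([0.56351012, 0.14620084, 0.115     ])]
```

The wheel is about 1.5° short, so I'll go back in for a small finishing push.

Call:
apply_moves --pt "6 -5 0 -1 -0.7 0" --pt "6 -5 0 0 0 0" --pt "4.5 -3 0 0 0 0" --pt "0 0 0 0 0 0" --pt "0 0 0 0 0 0"

```text
t: 9.08
tcp_pos: [0.5139, 0.112, 0.1279]
ee_rot: [0.706, 0.709, 0.0, 0.001]
ft_force: [1.0, -2.7, -0.3]
gripper_width: 0.0002
```

```bash
python3 ring.py 1 6
```

```text
th -32.7 r 0.0601 z 0.1279 f [ 1.  -2.7 -0.3] q [ 0.47  0.31 -0.88  1.81  0.26  1.15 -0.5 ] t 9.0833
rotvec to nominal (deg, tool) [0.1 0.1 0.3]
[ 1.  -0.4 -0.1]
[ 0.9 -0.5 -0. ]
[ 0.9 -0.5 -0. ]
[ 0.9 -0.5 -0. ]
[ 0.9 -0.5 -0. ]
[ 0.9 -0.5 -0. ]
```

Call:
apply_moves --pt "-6 5 0 0 0 0" --pt "-6 5 0 0 0 0" --pt "-6 4 0 0.4 0.4 0.3" --pt "-1 0 0 0.5 0.4 0" --pt "0 0 0 0 0 0" --pt "0 0 0 0 0 0"

```text
t: 9.58
tcp_pos: [0.5304, 0.09, 0.1281]
ee_rot: [0.708, 0.706, -0.0, -0.01]
ft_force: [-0.2, 0.3, -0.2]
gripper_width: 0.0006
```

Run:
```python
from arc import *
print(s['tcp_pos'],s['ee_rot'],s['t']); im=capture('wrist')[:,:,::-1]; cv2.imwrite('pics/w11f.png',im);cv2.imwrite('pics/z11.png',cv2.resize(im[0:260,230:530],(600,520),interpolation=cv2.INTER_CUBIC))
k2=cam([.52852,.09291,.12739],[.70672,.70745,.00009,-.00807])
print(arc(k2,'pics/w2.png'),arc(m,'pics/w11f.png'))
```

```text
[0.53037018 0.08999132 0.1280641 ] [ 7.08088562e-01  7.06050020e-01 -1.49751562e-04 -1.01948266e-02] 9.5833
(np.float64(105.125), array([ 97.5, 113. ])) (np.float64(106.0), array([ 99.  , 114.25]))
```

View pics/z11.png

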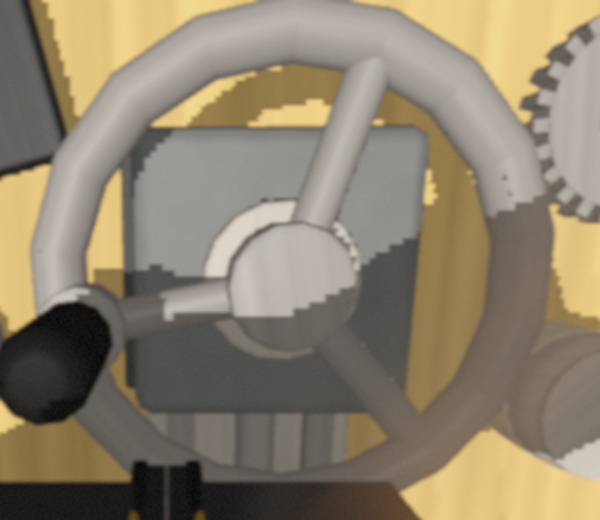

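The wrist view now puts the wheel within about 1° of its start. I'll lift clear and retreat, then compare top views.

Call:
apply_moves --pt "0 0 -20 0 0 0" --pt "0 0 -30 0 0 0" --pt "0 0 -30 0 0 0" --pt "0 0 -30 0 0 0" --pt "0 0 -20 0 0 0" --pt "-25 -12 0 0 0 0" --pt "-33 -16 0 0 0 0" --pt "-33 -16 0 0 0 0" --pt "-33 -16 0 0 0 0" --pt "-33 -16 0 0 0 0"

```text
t: 10.47
tcp_pos: [0.4541, -0.0626, 0.2622]
ee_rot: [0.701, 0.713, 0.002, -0.012]
ft_force: [0.5, 0.1, -0.0]
gripper_width: 0.0006
```

Call:
apply_moves --pt "-33 -15 0 0 0 0" --pt "-33 -15 0 0 0 0" --pt "-33 -15 0 0 0 0" --pt "-33 -15 0 0 0 0" --pt "-33 -15 0 0 0 0" --pt "-33 -14 0 0 0 0" --pt "-33 -14 0 0 0 0" --pt "-33 -14 0 0 0 0" --pt "-33 -14 0 0 0 0" --pt "-33 -14 0 0 0 0"

```text
t: 11.3
tcp_pos: [0.3053, -0.4072, 0.2604]
ee_rot: [0.699, 0.715, 0.0, -0.009]
ft_force: [1.6, 0.4, 0.4]
gripper_width: 0.0004
```

Call:
apply_moves --pt "-33 -8 0 0 0 0" --pt "-33 -8 0 0 0 0" --pt "-33 -5 0 0 0 0" --pt "-30 -5 0 0 0 0" --pt "0 0 0 0 0 0" --pt "0 0 0 0 0 0"

```text
t: 11.8
tcp_pos: [0.2745, -0.5484, 0.2565]
ee_rot: [0.702, 0.712, -0.001, -0.01]
ft_force: [1.1, 0.1, 0.2]
gripper_width: 0.0005
```

Run:
```python
from h import *
s=read_state();print(s['t'],s['tcp_pos'],s['ft_force'])
im=capture('top')[:,:,::-1]; cv2.imwrite('pics/topF.png',im); a=cv2.imread('pics/top0.png')
sc=capture('scene')[:,:,::-1]; cv2.imwrite('pics/sceneF.png',sc); b=cv2.imread('pics/scene0.png')
def cen(im,v0,v1,u0,u1,t=60):
    g=im[v0:v1,u0:u1].max(2).astype(float); w=np.clip(t-g,0,None); n,l,st,c=cv2.connectedComponentsWithStats((w>0).astype(np.uint8)); i=1+st[1:,4].argmax(); w*=l==i
    y,x=np.mgrid[v0:v1,u0:u1]; return (w*x).sum()/w.sum(),(w*y).sum()/w.sum(),st[i,4]
print('top handle',cen(a,215,236,258,280,40),cen(im,215,236,258,280,40))
print('scene handle',cen(b,140,166,298,320,45),cen(sc,140,166,298,320,45))
print('top head',cen(a,190,220,338,372),cen(im,190,220,330,380))
o=np.hstack([cv2.resize(x[150:280,180:460],(400,186),interpolation=cv2.INTER_CUBIC) for x in (a,im)]); o2=np.hstack([cv2.resize(x,(400,250)) for x in (b,sc)]); cv2.imwrite('pics/cmp.png',np.vstack([o,o2]))
```

```text
11.8 [ 0.27446649 -0.54836976  0.25647519] [1.0507444  0.08101126 0.19689878]
top handle (np.float64(268.978), np.float64(226.194), np.int32(91)) (np.float64(268.781007751938), np.float64(226.25096899224806), np.int32(91))
scene handle (np.float64(308.34895238095237), np.float64(157.22209523809525), np.int32(94)) (np.float64(308.46666666666664), np.float64(157.1401515151515), np.int32(99))
top head (np.float64(354.3653376729048), np.float64(203.74084621643613), np.int32(467)) (np.float64(363.0520504731861), np.float64(203.73509463722397), np.int32(488))
```

View pics/cmp.png

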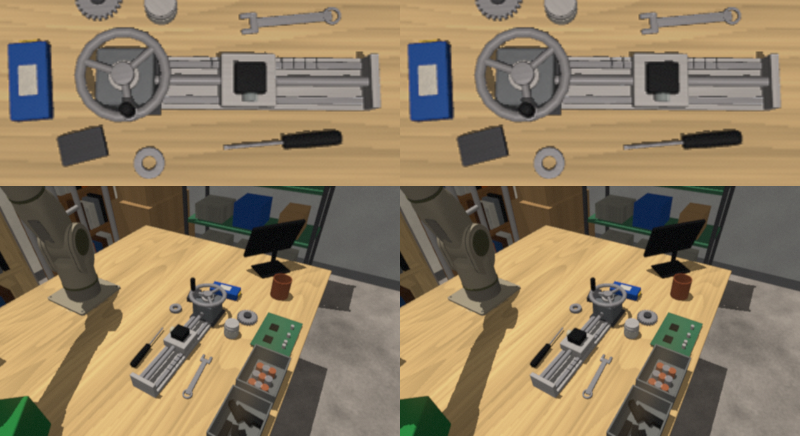

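The top view shows the handle within 0.2 px (about 0.4 mm) of its start. The carriage has moved 8.7 px, about 20 mm, and everything else is unchanged. Handing in.

```bash
python3 -c "
from bench import *
print(sign_off())"
```

```text
the job is handed in; nothing more can be done
None
```

The wheel has been pushed one full clockwise turn, and I handed the job in at about 12 s. I used closed fingertips behind the handle without gripping it. The last few degrees took small pushes, with camera checks between them.

- **Handle:** the final top view puts it within 0.2 px (about 0.4 mm, roughly 0.5°) of where it started. The last wrist view read about 0.9° past the start, so the two checks differ by under half a degree.
- **Carriage:** the sensor head moved 8.7 px in the top view, about 20 mm away from the wheel, as one turn should give.
- **Everything else:** the other items look unmoved in the before and after pictures. Forces read during pushing stayed below 6 N, and the hand finished well clear.
- **During the push:** the fingertip path drifted about 8 mm off the handle's circle part-way round, without losing the handle. The finishing push went about 1 mm further than commanded.

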